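# Fetch the matching ink refill

## Robot

A 6-joint arm with a two-finger parallel gripper is mounted at the origin on the work surface. World frame = base frame: x ahead of the robot, y to its left, z up, the work surface at z = 0. Lengths are in mm, angles in degrees, forces in N, time in s.
With the tool pointing down it reaches from about 375 to 975 mm from the base axis. Payload 3.8 kg.
Tool frame: the origin (TCP) lies on the centre line of the jaws, within the pads' length; the fingertips stand manip.nose_length ahead of it and the grasp point (between the pads) lies 5 mm behind it (manip.nose_length is the distance from the TCP to the fingertips, in mm); z points along the fingers, y is the line along which they close (so a half turn about z gives the same grasp; the last joint's range is limited). The gripper opens to 88 mm and grips with 3 to 60 N. Pads are 18 mm wide; open, the fingers measure 123 mm over their backs; the gripper's body (75 mm by 187 mm) begins 45 mm behind the grasp point.
Start: joints at [71.912, 15.12, 91.902, -0, 72.978, -2.114], TCP at [185.759, 648.931, 252.706] pointing down, gripper open.
Joint ranges: [-150.88, 150.88], [-54.13, 125.18], [17.81, 147.31], [-75.09, 255.09], [0, 152.58], [-146.25, 146.25]. Speed limits (degrees/s): [147.25, 147.25, 180, 180, 180, 180].

## Interface

Orientations are given as a 3x3 rotation matrix whose columns are the frame's x, y, z axes.
In Python, from bench import manip gives the robot as it stands.
- The arm moves only by the tool drive_tool, never from a script. Its argument "motion" is a list of rows, each a list of 3 entries, a list of its own where there are three numbers: the finger opening in m, from 0 to 0.0881, then the shift along the world's x, y, z in m, then the turn about the world's z in rad. A call has 1 to 10 rows; each row is the pose to reach, as a shift and turn from the pose commanded when the call began; what a row does not reach only later rows make up. A row lasts 1/10 s, in which the tool goes at most 50 mm and 8.59 degrees, less where a joint would pass 70% of its speed; a pose out of reach is approached as far as the arm can. A call with a gripper value outside its range is refused whole. The fingers move at their own pace and stop on an object; the grip force is fixed at half the most. Time passes only in rows, so rows that repeat a pose let the fingers close. It gives the time, the measured TCP pose, the force, the opening and the grip force at its end, in the units of the state.
- manip.sense(): the state, without advancing time (a new reading comes with each control period).
- manip.get_image(name): name is "scene" or "top" or "wrist"; returns the picture (480x640x3 uint8, blue, green, red); there is no depth.
- manip.get_calibration(name): a dict with "fx", "fy", "cx", "cy" (pixels), "origin" and "orientation" of the camera in the world. Camera axes: x right, y down, z forward; pixel columns grow to the right and rows downward; lengths in mm; the calibration is good to about 2 mm. A picture is of the moment at which its call begins: read the wrist's pose just before it. get_calibration takes no time and is no camera call; for the wrist camera it gives the pose at the moment of the call.
- manip.job_done(): hands the job in; it is judged then, once.
Trained networks look in the newest picture that a camera, given by its name, has taken for a name from the list of things; names that differ only in an ending like _2 or _b are one class to them, and where a whole thing is asked for, a point or a joint stands for the part that bears it (a point fixed in the world has none). Each returns a list of dicts, best first, with "p" (0 to 1); they miss things now and then, are a little off and sometimes report something else, mostly with a low value. They report only what shows in the picture. A call takes as long as a camera call. They do not tell look-alikes from the thing itself.
- manip.recognise(camera, query): "position" ([x, y, z] in mm, in world coordinates, good to about 4 mm: the middle of the surface that is visible of it).
- manip.place_of(camera, query): "position" ([x, y, z] in mm, in world coordinates, good to about 4 mm: a listed point, or the origin of a listed thing).
The state is a dict: "time": time; "joints": joint angles; "qd": joint speeds; "effort": joint torques, N m; "tool_pos": TCP position; "ee_rot": TCP orientation; "wrist_force": force on the tool from outside, world axes, zero at the start; "ft_torque": the same for the moment, N m; "opening": finger opening in mm; "gripper_force": force on a finger pad.
Only numpy, scipy, OpenCV 4.12 (cv2) and the standard library are available. Lean on these libraries where they do the work, as an engineer would, in place of code of your own. Each camera call takes 0.05 s, during which the arm holds its last target. There are 200 camera calls.

## Task

One marker lies on the paper job sheet of the refill station: find the ink refill of the same colour among the three lying on the free-spinning turntable, and stand it upright, cap up, on the station's white square, pushed snug and flat against the dark steel stop. Handle it gently against the station, leave the other two refills lying on the turntable, and do not disturb the markers or the other things on the desk.

Things in the scene. Friction and masses are not known exactly. Their poses are not given: they have to be found in the camera images.
- turntable: Round wooden turntable, 284 mm diameter, top surface 25 mm above the desk, that spins freely about its vertical axis when touched (no drive, almost no friction). Origin on its axis at desk level. The three refills lie on it side by side, about 85 mm apart.
- station: Fixed grey plate 170 (x) x 240 (y) x 4 mm, origin at the centre of its underside, +x away from the robot. Right half (-y): a dark steel stop, a rigid upright fence 60 wide (y), 10 thick, 30 mm high above the plate, its face looking to -x, with a white 42 mm square (the standing place) before it. Left half (+y): a paper job sheet with one marker.
- stop (a point): On the station plate's top surface (4 mm above the desk), at the foot of the stop's front face, mid-width; axes as the station's: the refill stands on its -x side, x runs into the fence, y along the fence. A refill standing flat against the fence has its axis at x = -18 mm.
- job_sheet (a point): Centre of the paper job sheet (160 x 112 mm, look only) on the station plate: the marker within 65 mm of it is the one to be refilled.
- refill_green: White square ink refill with green screw cap and band, LYING on the turntable. Body 36 x 36 mm, 80 mm long, then the round cap 26 mm diameter, 22 mm long (102 mm in all); 0.08 to 0.18 kg. Origin: centre of its underside as it lies, 51 mm from either end; +x to its flat foot, -x to its cap, y across, z up. At the start the cap points roughly to the robot. Standing, its +x points straight down.
- refill_green_foot (a point): Centre of the flat base (foot) of the green refill, on its long axis; axes as the bottle's.
- marker_green: Marker pen with green ends, 135 x 16 x 14 mm, lying along its x axis; origin at the centre of its underside. One of the three markers lies on the station's paper job sheet, the other two on the cork mat (which is which varies). Not to be moved.
- refill_orange: White square ink refill with orange screw cap and band, LYING on the turntable. Body 36 x 36 mm, 80 mm long, then the round cap 26 mm diameter, 22 mm long (102 mm in all); 0.08 to 0.18 kg. Origin: centre of its underside as it lies, 51 mm from either end; +x to its flat foot, -x to its cap, y across, z up. At the start the cap points roughly to the robot. Standing, its +x points straight down.
- refill_orange_foot (a point): Centre of the flat base (foot) of the orange refill, on its long axis; axes as the bottle's.
- marker_orange: Marker pen with orange ends, 135 x 16 x 14 mm, lying along its x axis; origin at the centre of its underside. One of the three markers lies on the station's paper job sheet, the other two on the cork mat (which is which varies). Not to be moved.
- refill_blue: White square ink refill with blue screw cap and band, LYING on the turntable. Body 36 x 36 mm, 80 mm long, then the round cap 26 mm diameter, 22 mm long (102 mm in all); 0.08 to 0.18 kg. Origin: centre of its underside as it lies, 51 mm from either end; +x to its flat foot, -x to its cap, y across, z up. At the start the cap points roughly to the robot. Standing, its +x points straight down.
- refill_blue_foot (a point): Centre of the flat base (foot) of the blue refill, on its long axis; axes as the bottle's.
- marker_blue: Marker pen with blue ends, 135 x 16 x 14 mm, lying along its x axis; origin at the centre of its underside. One of the three markers lies on the station's paper job sheet, the other two on the cork mat (which is which varies). Not to be moved.
- mug: White mug, 76 mm diameter, 85 mm high, standing left of and beyond the turntable; bystander. Origin under its centre.
- eraser: Red eraser, 55 x 22 x 14 mm, lying nearer the robot; bystander. Origin under its centre.
- drive: Black external drive, 80 x 115 x 16 mm, on the desk's far side; bystander. Origin under its centre.
- carafe: Glass carafe, 110 mm diameter, 215 mm high, right of the station; bystander. Origin under its centre.
Things that resemble listed ones, but are neither listed nor needed, are in the scene too. What is shaped like the refill_green but pink or yellow is not meant.

How it is judged (in metres and radians):
On the way:
1. the refill of the job marker's colour is lifted clear of the turntable (((horizontal distance between marker_green and job_sheet below 0.065 m and height (world z) of refill_green above 0.1 m) or (horizontal distance between marker_orange and job_sheet below 0.065 m and height (world z) of refill_orange above 0.1 m) or (horizontal distance between marker_blue and job_sheet below 0.065 m and height (world z) of refill_blue above 0.1 m))), for 0.1 s.
At the end, for the whole second after the job is handed in: The refill of the job marker's colour stands cap up (within 5 deg) on the station plate, its axis 12 to 22 mm in front of the stop (18 = flush) and within 20 mm sideways of its middle, foot within 4 mm of the plate, at rest; the other two lie on the turntable, within 135 mm of its axis (((horizontal distance between marker_green and job_sheet below 0.065 m and angle between refill_green's own x axis and vertical above 3.05 rad and x of refill_green_foot in the frame of stop between -0.022 and -0.012 m and y of refill_green_foot in the frame of stop between -0.02 and 0.02 m and z of refill_green_foot in the frame of stop below 0.004 m and linear speed of refill_green below 0.02 m/s and angular speed of refill_green below 0.1 rad/s and horizontal distance between each of refill_orange, refill_blue and turntable below 0.135 m and height (world z) of refill_orange between 0.018 and 0.045 m and height (world z) of refill_blue between 0.018 and 0.045 m) or (horizontal distance between marker_orange and job_sheet below 0.065 m and angle between refill_orange's own x axis and vertical above 3.05 rad and x of refill_orange_foot in the frame of stop between -0.022 and -0.012 m and y of refill_orange_foot in the frame of stop between -0.02 and 0.02 m and z of refill_orange_foot in the frame of stop below 0.004 m and linear speed of refill_orange below 0.02 m/s and angular speed of refill_orange below 0.1 rad/s and horizontal distance between each of refill_green, refill_blue and turntable below 0.135 m and height (world z) of refill_green between 0.018 and 0.045 m and height (world z) of refill_blue between 0.018 and 0.045 m) or (horizontal distance between marker_blue and job_sheet below 0.065 m and angle between refill_blue's own x axis and vertical above 3.05 rad and x of refill_blue_foot in the frame of stop between -0.022 and -0.012 m and y of refill_blue_foot in the frame of stop between -0.02 and 0.02 m and z of refill_blue_foot in the frame of stop below 0.004 m and linear speed of refill_blue below 0.02 m/s and angular speed of refill_blue below 0.1 rad/s and horizontal distance between each of refill_green, refill_orange and turntable below 0.135 m and height (world z) of refill_green between 0.018 and 0.045 m and height (world z) of refill_orange between 0.018 and 0.045 m))); the robot touches nothing.
It fails at once if a refill of another colour than the job marker's is lifted or tipped up ((not (horizontal distance between marker_green and job_sheet below 0.065 m) and (height (world z) of refill_green above 0.06 m or angle between refill_green's own x axis and vertical above 2.3 rad)) or (not (horizontal distance between marker_orange and job_sheet below 0.065 m) and (height (world z) of refill_orange above 0.06 m or angle between refill_orange's own x axis and vertical above 2.3 rad)) or (not (horizontal distance between marker_blue and job_sheet below 0.065 m) and (height (world z) of refill_blue above 0.06 m or angle between refill_blue's own x axis and vertical above 2.3 rad))).
It fails at once if a marker or other bystander is moved by more than 15 mm (distance of any of marker_green, marker_orange, marker_blue, mug, eraser, drive, carafe from where it was at the start of the episode above 0.015 m).
It fails at once if a refill is dropped on or banged or pressed against the station with more than 40 N (contact force between any of refill_green, refill_orange, refill_blue and station above 40 N).
It also fails if it takes over 46 s, if anything falls off the work surface, if the arm or the gripper's body presses on something with over 40 N, if the wrist force passes 120 N, or if a joint passes its speed limit or range.

## Working session

There is one attempt and no reset: what is moved stays moved. The work goes in short steps, Python scripts to look and compute and a tool call to move; the robot and the scene stay as the last step left them, time stands still between calls to the robot, and variables do not carry over. Pictures are saved under pics/ and viewed, at most 10 in all, crops included, and the job is handed in when it is done.

Besides the shell and the picture viewer there is one more tool, called after "Request:" by a JSON object that holds its "method" and its "body", one argument or row to a line. drive_tool: Moves the arm, as the interface text tells. Its arguments: {"type":"object","properties":{"motion":{"type":"array"}},"required":["motion"]}

```bash
mkdir -p pics; cat > h.py <<'E'
from bench import manip as m
import numpy as np, cv2
def ray(cam,u,v):
    c=m.get_calibration(cam); R=np.array(c["orientation"]); d=R@np.array([(u-c["cx"])/c["fx"],(v-c["cy"])/c["fy"],1]); return np.array(c["origin"]),d
def at(cam,u,v,z):
    o,d=ray(cam,u,v); return (o+d*(z-o[2])/d[2])
def proj(cam,p):
    c=m.get_calibration(cam); q=np.array(c["orientation"]).T@(np.array(p,float)-c["origin"]); return np.array([c["fx"]*q[0]/q[2]+c["cx"],c["fy"]*q[1]/q[2]+c["cy"]])
E
python3 - <<'E'
from h import *
ims=[m.get_image(c) for c in("scene","top")]
cv2.imwrite("pics/a.png",ims[0]);cv2.imwrite("pics/b.png",ims[1])
print(m.nose_length)
for c in("scene","top"):
    k=m.get_calibration(c);print(c,np.round(k["origin"]),k["fx"])
    for n in["station","stop","job_sheet","turntable","refill_green","refill_orange","refill_blue","refill_green_foot","refill_orange_foot","refill_blue_foot","marker_green","marker_orange","marker_blue"]:
        print(n,[(round(d["p"],2),np.round(d["position"]).tolist()) for d in m.place_of(c,n)[:3]])
E
```

```text
14.0
scene [1416.  565.  916.] 495.83598492311205
station [(0.83, [475.0, -223.0, -0.0])]
stop [(0.57, [495.0, -296.0, 3.0])]
job_sheet [(0.76, [493.0, -173.0, 4.0])]
turntable [(0.62, [518.0, 210.0, 1.0])]
refill_green [(0.89, [380.0, 491.0, -2.0]), (0.83, [519.0, 212.0, 29.0]), (0.6, [247.0, 328.0, 1.0])]
refill_orange [(0.56, [560.0, 131.0, 25.0])]
refill_blue [(0.82, [497.0, 286.0, 24.0]), (0.41, [764.0, -172.0, 1.0])]
refill_green_foot [(0.88, [406.0, 444.0, 13.0]), (0.85, [218.0, 284.0, 21.0]), (0.6, [568.0, 224.0, 43.0])]
refill_orange_foot [(0.79, [603.0, 147.0, 41.0])]
refill_blue_foot [(0.87, [547.0, 303.0, 42.0])]
marker_green [(0.76, [764.0, -172.0, 3.0]), (0.48, [516.0, 208.0, 0.0])]
marker_orange [(0.73, [757.0, -15.0, 5.0])]
marker_blue [(0.5, [484.0, -170.0, 8.0])]
top [ 408.  -19. 1426.] 588.9758550577204
station [(0.89, [472.0, -229.0, -1.0])]
stop [(0.67, [500.0, -296.0, 3.0]), (0.53, [598.0, -490.0, 3.0])]
job_sheet [(0.73, [496.0, -172.0, 0.0])]
turntable [(0.76, [518.0, 208.0, 1.0])]
refill_green [(0.97, [380.0, 491.0, 0.0]), (0.79, [245.0, 325.0, 0.0]), (0.75, [517.0, 208.0, 28.0])]
refill_orange [(0.72, [558.0, 129.0, 32.0]), (0.35, [489.0, -170.0, 4.0])]
refill_blue [(0.72, [491.0, 288.0, 25.0])]
refill_green_foot [(0.89, [214.0, 286.0, 17.0]), (0.82, [404.0, 437.0, 17.0]), (0.6, [570.0, 220.0, 43.0])]
refill_orange_foot [(0.83, [606.0, 152.0, 43.0])]
refill_blue_foot [(0.92, [543.0, 301.0, 42.0]), (0.64, [490.0, -171.0, 4.0]), (0.34, [753.0, -15.0, 5.0])]
marker_green [(0.67, [766.0, -174.0, 6.0])]
marker_orange [(0.95, [756.0, -10.0, 7.0])]
marker_blue [(0.56, [485.0, -173.0, 3.0])]
```

View pics/a.png

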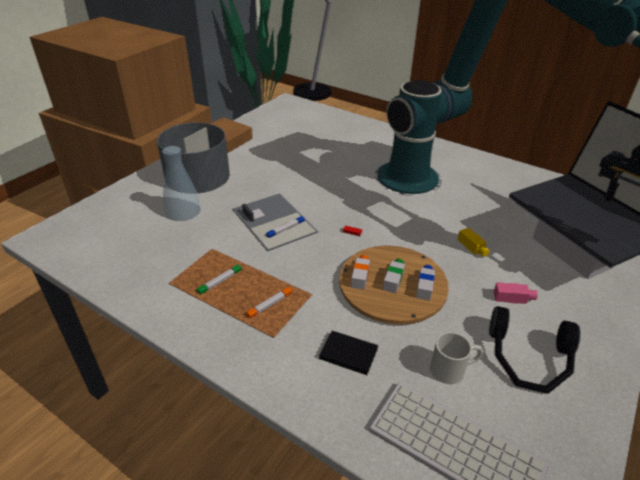

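View pics/b.png

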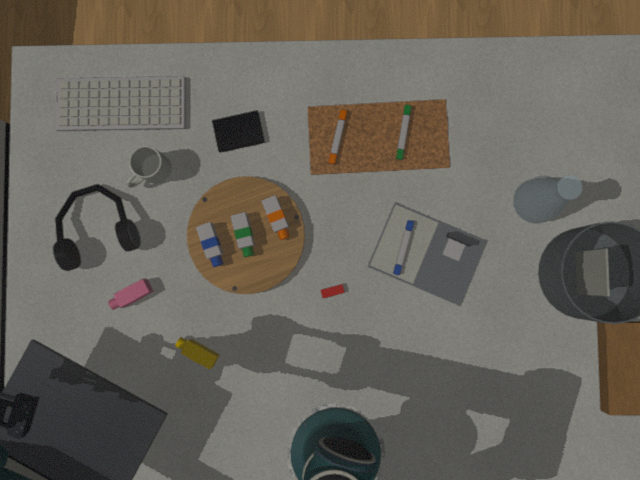

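The job marker on the sheet is blue (top px 403,247). The blue refill lies at about top px (209,244), with its cap toward the robot. The stop is at about px (462,239), and the station is yawed about -23°. I'm moving over the blue cap.

Request:
{"method": "drive_tool", "body": {
  "motion": [
    [0.06,[0.03,-0.04,0],0],
    [0.06,[0.06,-0.08,0],0],
    [0.06,[0.09,-0.12,-0.01],0],
    [0.06,[0.12,-0.16,-0.02],0],
    [0.06,[0.15,-0.2,-0.02],0],
    [0.06,[0.18,-0.24,-0.03],0],
    [0.06,[0.2,-0.28,-0.03],0],
    [0.06,[0.22,-0.32,-0.04],0],
    [0.06,[0.24,-0.36,-0.04],0],
    [0.06,[0.25,-0.37,-0.04],0]
  ]
}}

```text
time: 2.4
tool_pos: [436.6, 275.5, 212.5]
ee_rot: [[-0.96, 0.278, -0.0], [0.278, 0.96, -0.001], [-0.0, -0.001, -1.0]]
wrist_force: [-0.2, 0.6, 0.3]
opening: 60.3
gripper_force: 0.0
```

```bash
python3 - <<'E'
from h import *
s=m.sense();print(s["time"],s["tool_pos"],np.round(s["ee_rot"],3).tolist(),s["opening"],s["joints"])
cv2.imwrite("pics/c.png",m.get_image("wrist"))
k=m.get_calibration("wrist");print(np.round(k["origin"]),np.round(k["orientation"],2).tolist(),k["fx"])
for n in["refill_blue","refill_blue_foot"]:
    print(n,[(round(d["p"],2),np.round(d["position"],1).tolist(),proj("wrist",d["position"]).round()) for d in m.place_of("wrist",n)[:4]])
E
```

```text
2.4 [436.60339097 275.49973423 212.45584806] [[-0.96, 0.278, -0.0], [0.278, 0.96, -0.001], [-0.0, -0.001, -1.0]] 60.30610626510171 [ 2.95290579e+01 -4.03870706e-01  1.13683364e+02 -7.11967961e-02
  6.67673834e+01 -4.42792156e+01]
[361. 297. 344.] [[0.28, 0.91, 0.29], [0.96, -0.27, -0.09], [-0.0, 0.31, -0.95]] 361.5351298964856
refill_blue [(0.88, [495.6, 291.6, 23.8], array([347., 272.]))]
refill_blue_foot [(0.88, [541.8, 310.5, 43.3], array([379., 319.]))]
```

View pics/c.png

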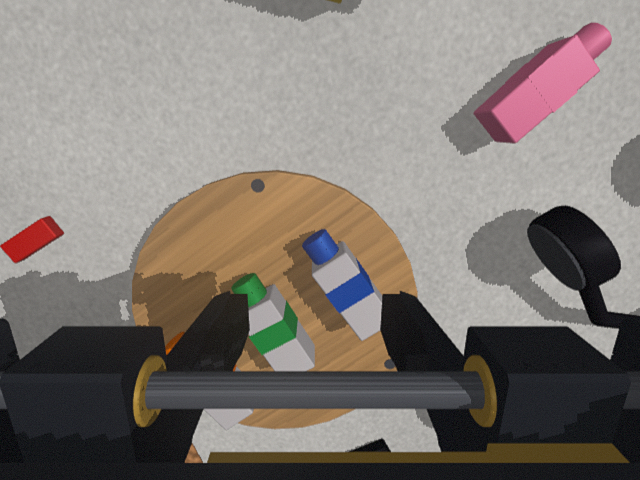

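The wrist view shows the blue refill, with its cap at about px (320,245) and its foot near (373,330). I'll refine the axis and height by triangulating the cap and band blobs in the top and wrist views.

```bash
python3 - <<'E'
from h import *
def blobs(im,box):
    h=cv2.cvtColor(im,cv2.COLOR_BGR2HSV);mk=cv2.inRange(h,(108,130,50),(128,255,255))
    n,l,st,ce=cv2.connectedComponentsWithStats(mk)
    return [(ce[i].round(1),st[i].tolist(),np.argwhere(l==i)) for i in range(1,n) if st[i][4]>15 and box[0]<ce[i][0]<box[1] and box[2]<ce[i][1]<box[3]]
for c,box in(("top",(190,235,210,280)),("wrist",(280,420,200,360)),("scene",(400,450,250,310))):
    im=m.get_image(c)
    print(c)
    for ce,st,p in blobs(im,box):
        print(ce,st,at(c,*ce,61).round(1),at(c,*ce,52).round(1), cv2.minAreaRect(p[:,::-1].astype(np.float32)))
    if c=="wrist": cv2.imwrite("pics/d.png",cv2.resize(im[210:360,270:420],(600,600),interpolation=2))
E
```

```text
top
[209.5 242.6] [202, 237, 17, 12, 123] [495.4 286.   61. ] [495.9 288.   52. ] ((209.55003356933594, 242.6500244140625), (7.905693531036377, 15.17893123626709), 71.56504821777344)
wrist
[316.8 250.1] [298, 232, 35, 34, 650] [452.8 275.8  61. ] [455.8 275.   52. ] ((316.37164306640625, 250.020263671875), (26.2719669342041, 27.550689697265625), 54.462318420410156)
[345.7 292.9] [321, 264, 47, 51, 1032] [497.1 289.1  61. ] [501.5 288.8  52. ] ((344.4800109863281, 290.6400146484375), (32.400001525878906, 46.0), 53.13010025024414)
scene
[428.2 266.5] [425, 265, 7, 4, 16] [461.5 276.7  61. ] [451.5 273.7  52. ] ((428.1764831542969, 266.2941589355469), (6.305926322937012, 2.425356149673462), 14.03624439239502)
[426.4 276.3] [420, 273, 14, 7, 64] [498.4 288.4  61. ] [488.8 285.5  52. ] ((426.4440002441406, 276.3079833984375), (13.505852699279785, 4.56157922744751), 10.30484676361084)
```

View pics/d.png

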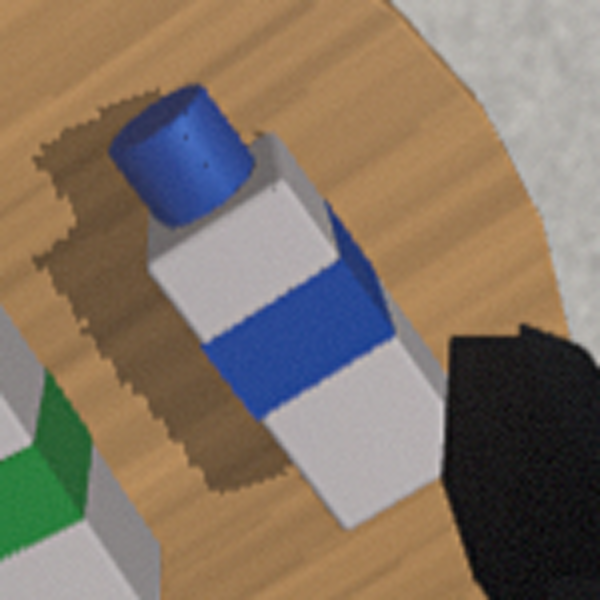

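```bash
python3 - <<'E'
from h import *
P={k:at("wrist",270+u/4-.4,210+v/4-.4,61)[:2] for k,(u,v) in dict(a=(150,268),b=(285,180),c=(348,527),d=(395,335),e=(338,262),f=(205,345),g=(262,418)).items()}
for k in P: print(k,P[k].round(1))
for x,y in("ac","bd","fg","ab"):
    v=P[y]-P[x]; print(x+y,np.hypot(*v).round(1),np.degrees(np.arctan2(v[1],v[0])).round(1))
# two-view height of band centre of top face
q=[(270+u/4-.4,210+v/4-.4) for u,v in((205,345),(262,418),(395,335),(338,262))]
w=np.mean(q,0); A=ray("wrist",*w); B=ray("top",209.5,242.6)
M=np.c_[A[1],-B[1]]; t=np.linalg.lstsq(M,B[0]-A[0],rcond=None)[0]; print("tri",A[0]+t[0]*A[1],B[0]+t[1]*B[1], at("wrist",*w,61))
E
```

```text
a [473.2 261.6]
b [461.8 294.1]
c [546.  286.9]
d [502.6 308. ]
e [482.7 300.3]
f [493.7 268. ]
g [514.1 275.3]
ac 77.1 19.1
bd 43.1 18.8
fg 21.7 19.6
ab 34.4 109.2
tri [496.83446417 288.12629807  63.65956132] [495.22833369 285.55832488  62.98309371] [498.14087134 288.00980414  61.        ]
```

Request:
{"method": "drive_tool", "body": {
  "motion": [
    [0.06,[0.005,-0.002,-0.02],0.13],
    [0.06,[0.01,-0.003,-0.05],0.26],
    [0.06,[0.015,-0.004,-0.08],0.39],
    [0.06,[0.015,-0.004,-0.1],0.51],
    [0.06,[0.015,-0.004,-0.1],0.614],
    [0.06,[0.015,-0.004,-0.1],0.614]
  ]
}}

```text
time: 3.3
tool_pos: [449.4, 276.1, 111.6]
ee_rot: [[-0.944, -0.331, -0.002], [-0.331, 0.944, -0.001], [0.002, -0.0, -1.0]]
wrist_force: [0.0, -0.1, -0.7]
opening: 60.2
gripper_force: 0.0
```

```bash
python3 - <<'E'
from h import *
im=m.get_image("wrist"); cv2.imwrite("pics/e.png",im)
s=m.sense();print(s["time"],s["tool_pos"].round(1),np.degrees(np.arctan2(s["ee_rot"][1][1],s["ee_rot"][0][1])),s["opening"])
for p in((445.2,270.2,43),(466,277.4,61),(451.8,272.5,56)): print(proj("wrist",p).round())
E
```

```text
3.35 [450.1 276.2 112.4] 109.19827675072996 59.97215411900634
[310. 257.]
[310. 305.]
[310. 277.]
```

View pics/e.png

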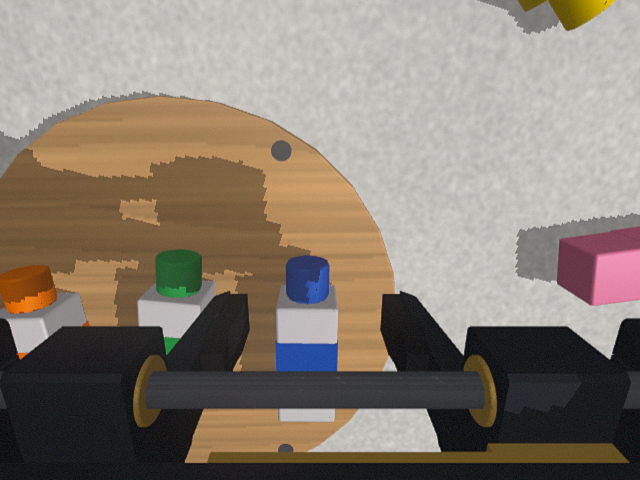

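The cap is centred at px 307 and the jaws at 315, so I need about 4 mm sideways, which matches my estimate. Descending.

Request:
{"method": "drive_tool", "body": {
  "motion": [
    [0.055,[0.001,-0.003,-0.02],0],
    [0.055,[0.001,-0.003,-0.05],0],
    [0.055,[0.001,-0.003,-0.065],0],
    [0.055,[0.001,-0.003,-0.07],0],
    [0.055,[0.001,-0.003,-0.07],0]
  ]
}}

```text
time: 3.85
tool_pos: [451.4, 272.2, 42.5]
ee_rot: [[-0.944, -0.329, -0.001], [-0.329, 0.944, -0.0], [0.001, -0.0, -1.0]]
wrist_force: [-1.0, -1.0, -0.3]
opening: 54.9
gripper_force: 0.0
```

Request:
{"method": "drive_tool", "body": {
  "motion": [
    [0.04,[0,0,0],0],
    [0.032,[0,0,0],0],
    [0.028,[0,0,0],0],
    [0.022,[0,0,0],0],
    [0.02,[0,0,0],0],
    [0.02,[0,0,0],0],
    [0.02,[0,0,0],0]
  ]
}}

```text
time: 4.55
tool_pos: [452.3, 272.2, 43.3]
ee_rot: [[-0.944, -0.329, 0.001], [-0.329, 0.944, 0.001], [-0.001, 0.0, -1.0]]
wrist_force: [-1.0, -0.6, 5.4]
opening: 25.1
gripper_force: 30.0
```

Request:
{"method": "drive_tool", "body": {
  "motion": [
    [0.02,[0,0,0.01],0],
    [0.02,[0,0,0.02],0],
    [0.02,[0,0,0.04],0],
    [0.02,[0,0,0.06],0],
    [0.02,[0,0,0.09],0],
    [0.02,[0,0,0.12],0],
    [0.02,[0,0,0.14],0],
    [0.02,[0,0,0.14],0]
  ]
}}

```text
time: 5.35
tool_pos: [453.8, 273.0, 186.7]
ee_rot: [[-0.944, -0.329, 0.006], [-0.329, 0.944, 0.003], [-0.007, 0.001, -1.0]]
wrist_force: [0.4, 0.6, -2.3]
opening: 25.1
gripper_force: 30.0
```

```bash
python3 - <<'E'
from h import *
a=m.get_image("wrist"); b=m.get_image("scene"); t=m.get_image("top")
cv2.imwrite("pics/f.png",np.hstack([cv2.resize(a,(400,300)),cv2.resize(b[200:350,330:530],(400,300))]))
s=m.sense();print(s["time"],s["tool_pos"].round(1),s["opening"],s["wrist_force"],s["ft_torque"])
for n in("refill_blue","refill_blue_foot"):
  for c in("wrist","scene","top"): print(c,n,[(round(d["p"],2),np.round(d["position"],1).tolist()) for d in m.place_of(c,n)[:2]])
E
```

```text
5.5 [450.9 271.4 181.6] 25.11147043490568 [-0.14898753  0.29119711 -1.51802922] [-0.00676045  0.07718455  0.00094195]
wrist refill_blue []
scene refill_blue [(0.77, [494.0, 284.1, 163.2])]
top refill_blue [(0.7, [494.1, 286.9, 160.8])]
wrist refill_blue_foot []
scene refill_blue_foot [(0.86, [549.9, 301.3, 179.5])]
top refill_blue_foot [(0.62, [541.2, 300.9, 176.6])]
```

View pics/f.png

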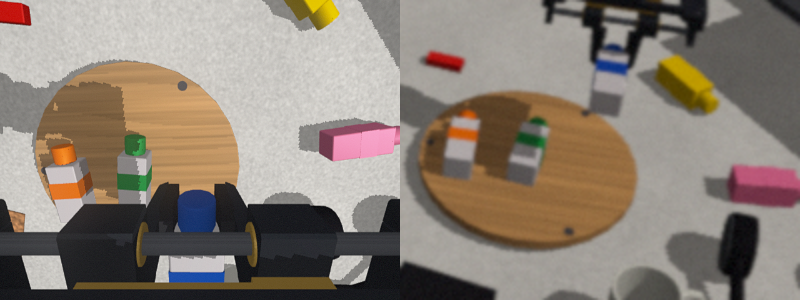

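The blue refill is held by the cap but stays horizontal, since pad friction outweighs gravity. I'll carry it over and beyond the station, turning it to the station's yaw, so the wrist camera sees the stop. Then I'll pivot it by pushing its foot against the stop below the grip axis.

Request:
{"method": "drive_tool", "body": {
  "motion": [
    [0.02,[0.005,-0.02,0],-0.04],
    [0.02,[0.01,-0.05,0],-0.08],
    [0.02,[0.015,-0.085,0],-0.12],
    [0.02,[0.02,-0.125,0],-0.16],
    [0.02,[0.025,-0.165,0],-0.2],
    [0.02,[0.03,-0.205,0],-0.25],
    [0.02,[0.035,-0.245,0],-0.3],
    [0.02,[0.04,-0.285,0],-0.35],
    [0.02,[0.05,-0.325,0],-0.4],
    [0.02,[0.06,-0.365,0],-0.45]
  ]
}}

```text
time: 6.8
tool_pos: [511.6, -94.7, 182.4]
ee_rot: [[-0.993, 0.117, -0.0], [0.117, 0.993, 0.0], [0.0, 0.0, -1.0]]
wrist_force: [1.7, 0.1, -2.3]
opening: 25.0
gripper_force: 30.0
```

Request:
{"method": "drive_tool", "body": {
  "motion": [
    [0.02,[0.005,-0.04,0],-0.04],
    [0.02,[0.01,-0.08,0],-0.08],
    [0.02,[0.02,-0.12,0],-0.13],
    [0.02,[0.025,-0.155,0],-0.18],
    [0.02,[0.03,-0.185,0],-0.23],
    [0.02,[0.035,-0.21,0],-0.27],
    [0.02,[0.04,-0.225,0],-0.285],
    [0.02,[0.04,-0.225,0],-0.285],
    [0.02,[0.04,-0.225,0],-0.285]
  ]
}}

```text
time: 7.7
tool_pos: [551.5, -317.3, 182.1]
ee_rot: [[-0.921, 0.389, -0.001], [0.389, 0.921, 0.001], [0.002, 0.001, -1.0]]
wrist_force: [-0.6, 0.6, -1.7]
opening: 24.9
gripper_force: 30.0
```

```bash
python3 - <<'E'
from h import *
a=m.get_image("wrist"); cv2.imwrite("pics/g.png",a)
s=m.sense();print(s["time"],s["tool_pos"].round(1),np.degrees(np.arctan2(s["ee_rot"][1][1],s["ee_rot"][0][1])),s["joints"].round(),s["opening"],s["wrist_force"])
for n in("stop","station","refill_blue","refill_blue_foot"):
  for c in("wrist","scene","top"): print(c,n,[(round(d["p"],2),np.round(d["position"],1).tolist()) for d in m.place_of(c,n)[:1]])
E
```

```text
7.75 [ 551.5 -316.8  182.2] 67.15298386670801 [-32.  14. 101.   0.  65. -99.] 24.74502015935853 [-0.75166824  0.64662747 -1.53430548]
wrist stop [(0.8, [497.4, -295.6, 5.9])]
scene stop [(0.86, [497.9, -296.8, 3.9])]
top stop [(0.7, [500.1, -296.0, 4.8])]
wrist station [(0.58, [469.8, -224.7, 0.8])]
scene station [(0.59, [474.4, -226.0, -2.4])]
top station [(0.82, [472.2, -228.8, 1.6])]
wrist refill_blue []
scene refill_blue [(0.77, [494.0, 284.1, 163.2])]
top refill_blue [(0.7, [494.1, 286.9, 160.8])]
wrist refill_blue_foot []
scene refill_blue_foot [(0.86, [549.9, 301.3, 179.5])]
top refill_blue_foot [(0.62, [541.2, 300.9, 176.6])]
```

View pics/g.png

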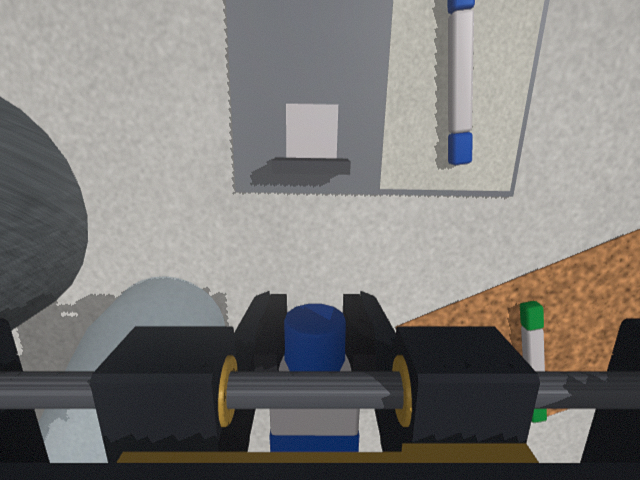

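The stop is at about px (312,160) and the white square spans (286–338,104–158). The blue cap is centred in the jaws at px 315.

```bash
python3 - <<'E'
from h import *
im=m.get_image("wrist"); g=cv2.cvtColor(im,cv2.COLOR_BGR2HSV)
mk=((g[...,2]>150)&(g[...,1]<40)).astype(np.uint8); mk[:, :270]=0; mk[:,360:]=0; mk[:95]=0; mk[170:]=0
ys,xs=np.nonzero(mk); print(xs.min(),xs.max(),ys.min(),ys.max())
q=np.array([(285.5,103.5),(338,104.5),(338,158),(285.5,157.5)])
P=[at("wrist",*p,4)[:2] for p in q]
for i in range(4):
    v=P[(i+1)%4]-P[i]; print(P[i].round(1),np.hypot(*v).round(1),np.degrees(np.arctan2(v[1],v[0])).round(1))
print("mid far edge",(P[2]+P[3])/2)
for a,b in(((224,0),(234,192)),((391,0),(380,190)),((234,193),(511,195)),((380,190),(511,195)),((548,0),(513,193))):
    A,B=at("wrist",*a,4)[:2],at("wrist",*b,4)[:2];v=B-A;print(a,b,np.degrees(np.arctan2(v[1],v[0])).round(1),A.round(1),B.round(1))
c=m.get_calibration("wrist");print(c["origin"])
cr=im[90:200,230:370]; cv2.imwrite("pics/i.png",cv2.resize(cr,None,fx=5,fy=5,interpolation=2))
E
```

```text
287 338 103 156
[ 452.8 -303. ] 42.1 66.1
[ 469.9 -264.5] 41.9 -21.8
[ 508.8 -280.1] 44.0 -113.4
[ 491.3 -320.4] 42.3 155.7
mid far edge [ 500.0584478  -300.25872291]
(224, 0) (234, 192) -23.8 [ 369.7 -315.5] [ 500.5 -373.3]
(391, 0) (380, 190) -23.0 [ 417.9 -201.5] [ 547.8 -256.8]
(234, 193) (511, 195) 66.7 [ 501.3 -373.7] [ 596.  -153.9]
(380, 190) (511, 195) 64.9 [ 547.8 -256.8] [ 596.  -153.9]
(548, 0) (513, 193) -23.6 [463.1 -94.3] [ 594.9 -151.9]
[ 478.59701779 -288.68858081  314.28201067]
```

View pics/i.png

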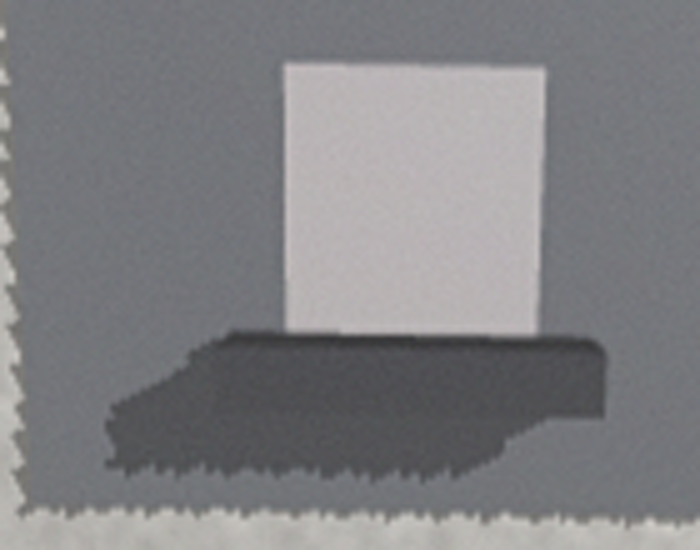

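Station yaw is about -23.4° and the stop is at about (499,-299). I'll back off along the station's -x and lower, so that the foot faces the fence's top edge from about 10 mm away, 13 mm below the grip axis.

Request:
{"method": "drive_tool", "body": {
  "motion": [
    [0.02,[-0.04,0.016,0],-0.01],
    [0.02,[-0.08,0.032,0],-0.01],
    [0.02,[-0.12,0.048,0],-0.01],
    [0.02,[-0.148,0.0595,-0.02],-0.01],
    [0.02,[-0.148,0.0595,-0.06],-0.01],
    [0.02,[-0.148,0.0595,-0.1],-0.01],
    [0.02,[-0.148,0.0595,-0.125],-0.01],
    [0.02,[-0.148,0.0595,-0.135],-0.01],
    [0.02,[-0.148,0.0595,-0.135],-0.01],
    [0.02,[-0.148,0.0595,-0.135],-0.01]
  ]
}}

```text
time: 9.4
tool_pos: [404.8, -259.3, 48.8]
ee_rot: [[-0.917, 0.398, 0.001], [0.398, 0.917, -0.001], [-0.002, -0.0, -1.0]]
wrist_force: [0.5, 0.2, -2.1]
opening: 25.3
gripper_force: 30.0
```

Request:
{"method": "drive_tool", "body": {
  "motion": [
    [0.02,[0.0018,-0.0008,0],0],
    [0.02,[0.0037,-0.0016,0],0],
    [0.02,[0.0055,-0.0024,0],0],
    [0.02,[0.0055,-0.0024,0],0]
  ]
}}

```text
time: 9.8
tool_pos: [409.9, -261.3, 48.3]
ee_rot: [[-0.917, 0.398, 0.001], [0.398, 0.917, -0.001], [-0.001, -0.0, -1.0]]
wrist_force: [0.1, -0.3, -2.2]
opening: 25.0
gripper_force: 30.0
```

```bash
python3 - <<'E'
from h import *
s=m.sense();print(s["time"],s["tool_pos"].round(1),s["wrist_force"].round(2),s["ft_torque"].round(3))
b=m.get_image("scene");t=m.get_image("top")
cv2.imwrite("pics/j.png",np.hstack([cv2.resize(b[170:260,220:340],(400,300),interpolation=2),cv2.resize(t[200:290,390:510],(400,300),interpolation=2)]))
E
```

```text
9.8 [ 409.9 -261.3   48.3] [ 0.05 -0.29 -2.16] [-0.026  0.051  0.006]
```

View pics/j.png

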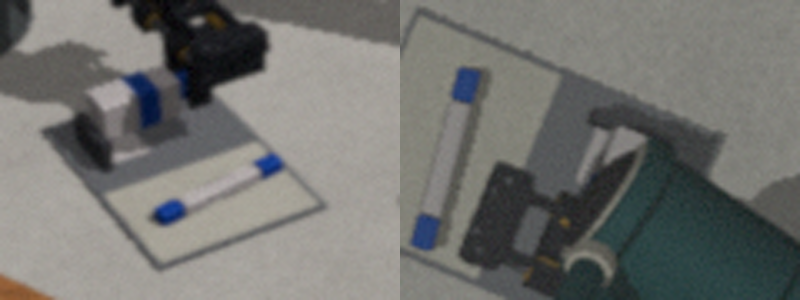

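The foot is nearly touching the stop, square to it. Advancing slowly to contact.

Request:
{"method": "drive_tool", "body": {
  "motion": [
    [0.02,[0.0009,-0.0004,0],0],
    [0.02,[0.0018,-0.0008,0],0],
    [0.02,[0.0028,-0.0012,0],0],
    [0.02,[0.0028,-0.0012,0],0]
  ]
}}

```text
time: 10.3
tool_pos: [410.3, -261.2, 46.8]
ee_rot: [[-0.917, 0.398, -0.004], [0.398, 0.917, 0.002], [0.004, 0.0, -1.0]]
wrist_force: [-5.3, 2.1, 0.1]
opening: 25.0
gripper_force: 30.0
```

Request:
{"method": "drive_tool", "body": {
  "motion": [
    [0.02,[0.0018,-0.0008,0.003],0],
    [0.02,[0.0022,-0.001,0.0066],0],
    [0.02,[0.003,-0.0013,0.01],0],
    [0.02,[0.0038,-0.0016,0.0131],0],
    [0.02,[0.0046,-0.002,0.0165],0],
    [0.02,[0.0056,-0.0024,0.0195],0],
    [0.02,[0.0056,-0.0024,0.0195],0]
  ]
}}

```text
time: 11.0
tool_pos: [415.9, -263.5, 66.6]
ee_rot: [[-0.917, 0.398, -0.004], [0.398, 0.917, 0.002], [0.005, 0.001, -1.0]]
wrist_force: [-4.9, 2.4, -0.3]
opening: 25.2
gripper_force: 30.0
```

```bash
python3 - <<'E'
from h import *
s=m.sense();print(s["time"],s["tool_pos"].round(1),s["wrist_force"].round(2),s["ft_torque"].round(3))
b=m.get_image("scene")
cv2.imwrite("pics/k.png",cv2.resize(b[150:250,220:350],(780,600),interpolation=2))
for n in("refill_blue","refill_blue_foot"): print([(round(d["p"],2),np.round(d["position"],1).tolist()) for d in m.place_of("scene",n)[:2]])
E
```

```text
11.0 [ 415.9 -263.5   66.6] [-4.93  2.4  -0.31] [ 0.387  0.977 -0.007]
[(0.65, [453.0, -280.9, 37.1])]
[(0.69, [496.6, -299.0, 2.9]), (0.66, [504.6, -302.7, 42.9])]
```

Pivoting is working: the force is steady at about 5.5 N and the tilt is about 12–17°. Continuing along the circle.

Request:
{"method": "drive_tool", "body": {
  "motion": [
    [0.02,[0.0017,-0.0007,0.0047],0],
    [0.02,[0.0035,-0.0015,0.0093],0],
    [0.02,[0.0064,-0.0028,0.0152],0],
    [0.02,[0.0096,-0.0042,0.0208],0],
    [0.02,[0.0132,-0.0057,0.0263],0],
    [0.02,[0.0182,-0.0079,0.0326],0],
    [0.02,[0.0237,-0.0103,0.0385],0],
    [0.02,[0.0237,-0.0103,0.0385],0]
  ]
}}

```text
time: 11.95
tool_pos: [442.0, -275.2, 107.2]
ee_rot: [[-0.917, 0.398, -0.0], [0.398, 0.917, -0.0], [0.0, -0.0, -1.0]]
wrist_force: [-6.9, 3.2, 2.1]
opening: 25.0
gripper_force: 36.3
```

```bash
python3 - <<'E'
from h import *
s=m.sense();print(s["time"],s["tool_pos"].round(1),s["wrist_force"].round(2),s["opening"])
for c in("scene","top"):
  m.get_image(c)
  for n in("refill_blue","refill_blue_foot"): print([(round(d["p"],2),np.round(d["position"],1).tolist()) for d in m.place_of(c,n)[:2]])
E
```

```text
11.95 [ 442.  -275.2  107.2] [-6.88  3.24  2.13] 25.009721709614528
[(0.79, [461.1, -286.0, 63.9]), (0.61, [571.6, 223.1, 43.5])]
[(0.73, [508.5, -305.2, 40.3]), (0.43, [569.1, 218.5, 43.2])]
[]
[(0.49, [558.7, 131.4, 29.3]), (0.48, [505.7, -303.9, 42.2])]
```

Request:
{"method": "drive_tool", "body": {
  "motion": [
    [0.02,[0.0049,-0.0021,0.0041],0],
    [0.02,[0.0087,-0.0038,0.0068],0],
    [0.02,[0.014,-0.0061,0.0102],0],
    [0.02,[0.0182,-0.0079,0.0125],0],
    [0.02,[0.0224,-0.0097,0.0145],0],
    [0.02,[0.0267,-0.0116,0.0162],0],
    [0.02,[0.0311,-0.0135,0.0178],0],
    [0.02,[0.0311,-0.0135,0.0178],0]
  ]
}}

```text
time: 13.05
tool_pos: [474.8, -289.7, 126.0]
ee_rot: [[-0.917, 0.398, 0.004], [0.398, 0.917, -0.003], [-0.005, -0.001, -1.0]]
wrist_force: [-4.4, 1.8, 6.8]
opening: 24.7
gripper_force: 34.1
```

```bash
python3 - <<'E'
from h import *
s=m.sense();print(s["time"],s["tool_pos"].round(1),s["wrist_force"].round(2),s["opening"])
for c in("scene","top"):
  m.get_image(c)
  for n in("refill_blue","refill_blue_foot"): print([(round(d["p"],2),np.round(d["position"],1).tolist()) for d in m.place_of(c,n)[:2]])
E
```

```text
13.05 [ 474.8 -289.7  126. ] [-4.41  1.75  6.78] 24.73734401078876
[(0.68, [477.3, -298.8, 74.0])]
[(0.78, [513.9, -308.0, 37.4])]
[]
[(0.23, [496.2, -170.3, -0.7])]
```

The tilt is now about 68°. Backing off, lowering in front of the fence, then I'll push it flush.

Request:
{"method": "drive_tool", "body": {
  "motion": [
    [0.02,[0,0,0.008],0],
    [0.02,[-0.005,0.002,0.014],0],
    [0.02,[-0.015,0.0065,0.014],0],
    [0.02,[-0.025,0.011,0.014],0],
    [0.02,[-0.031,0.013,0.008],0],
    [0.02,[-0.031,0.013,-0.002],0],
    [0.02,[-0.031,0.013,-0.012],0],
    [0.02,[-0.031,0.013,-0.0185],0],
    [0.02,[-0.031,0.013,-0.0185],0],
    [0.02,[-0.031,0.013,-0.0185],0]
  ]
}}

```text
time: 14.35
tool_pos: [441.5, -275.3, 104.5]
ee_rot: [[-0.917, 0.398, -0.001], [0.398, 0.917, 0.001], [0.001, 0.0, -1.0]]
wrist_force: [0.3, 0.2, -2.3]
opening: 24.2
gripper_force: 32.3
```

```bash
python3 - <<'E'
from h import *
s=m.sense();print(s["time"],s["tool_pos"].round(1),s["wrist_force"].round(2),s["opening"])
for c in("scene","top"):
  m.get_image(c)
  for n in("refill_blue","refill_blue_foot"): print([(round(d["p"],2),np.round(d["position"],1).tolist()) for d in m.place_of(c,n)[:2]])
E
```

```text
14.35 [ 441.5 -275.3  104.5] [ 0.33  0.24 -2.29] 24.179491269316838
[(0.61, [444.5, -281.9, 60.3])]
[(0.86, [482.9, -295.1, 17.1]), (0.5, [566.7, 220.1, 42.5])]
[(0.66, [472.5, -225.1, 1.2])]
[]
```

Request:
{"method": "drive_tool", "body": {
  "motion": [
    [0.02,[0.003,-0.0012,0],0],
    [0.02,[0.006,-0.0025,0],0],
    [0.02,[0.009,-0.0039,0],0],
    [0.02,[0.012,-0.0052,0],0],
    [0.02,[0.015,-0.0065,0],0],
    [0.02,[0.018,-0.0078,0],0],
    [0.02,[0.018,-0.0078,0],0]
  ]
}}

```text
time: 15.35
tool_pos: [460.2, -283.5, 105.1]
ee_rot: [[-0.917, 0.398, 0.001], [0.398, 0.917, -0.001], [-0.001, -0.0, -1.0]]
wrist_force: [-0.9, 0.6, -2.0]
opening: 23.8
gripper_force: 30.9
```

Request:
{"method": "drive_tool", "body": {
  "motion": [
    [0.02,[0.003,-0.0012,0],0],
    [0.02,[0.006,-0.0025,0],0],
    [0.02,[0.009,-0.0039,0],0],
    [0.02,[0.012,-0.0052,0],0],
    [0.02,[0.015,-0.0065,0],0],
    [0.02,[0.0175,-0.0076,0],0],
    [0.02,[0.0175,-0.0076,0],0]
  ]
}}

```text
time: 16.05
tool_pos: [478.4, -291.6, 105.6]
ee_rot: [[-0.917, 0.398, 0.003], [0.398, 0.917, -0.002], [-0.003, -0.0, -1.0]]
wrist_force: [-0.9, 0.6, -0.7]
opening: 19.8
gripper_force: 0.5
```

```bash
python3 - <<'E'
from h import *
s=m.sense();print(s["time"],s["tool_pos"].round(1),s["wrist_force"].round(2),s["opening"])
for c in("scene","wrist"):
  m.get_image(c)
  for n in("refill_blue","refill_blue_foot","stop"): print([(round(d["p"],2),np.round(d["position"],1).tolist()) for d in m.place_of(c,n)[:2]])
E
```

```text
16.05 [ 478.4 -291.6  105.6] [-0.91  0.59 -0.69] 19.803996656342598
[]
[(0.91, [479.8, -288.1, 8.6])]
[(0.62, [497.5, -295.6, 2.6])]
[(0.74, [468.4, -288.2, 60.7])]
[(0.69, [474.0, -287.1, 7.0])]
[]
```

The cap has slipped out of the pads. I'm using the last look to see how the refill stands.

```bash
python3 - <<'E'
from h import *
a=m.get_image("wrist");b=m.get_image("scene")
cv2.imwrite("pics/l.png",np.hstack([cv2.resize(a[230:450,200:430],(400,383)),cv2.resize(b[150:246,220:320],(400,383),interpolation=2)]))
s=m.sense();print(s["time"],s["tool_pos"].round(1),s["wrist_force"].round(2),s["opening"],s["gripper_force"])
E
```

```text
16.55 [ 477.1 -290.9  105.2] [-1.09 -0.68  0.64] 20.221485502462382 0.36016989033669233
```

View pics/l.png

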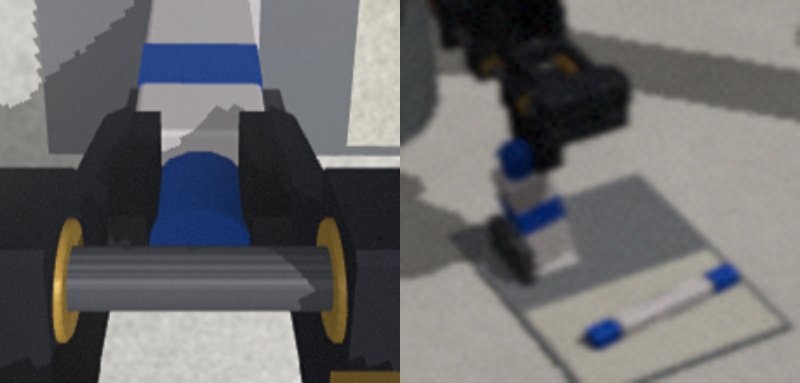

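The refill stands on its foot, leaning forward about 12° over the fence top. The pads have wedged behind the cap, which fits the 20 mm opening. Its centre of gravity is still behind the front edge, so opening slowly should let it settle upright.

Request:
{"method": "drive_tool", "body": {
  "motion": [
    [0.021,[0,0,0],0],
    [0.022,[0,0,0],0],
    [0.023,[0,0,0],0],
    [0.024,[0,0,0],0],
    [0.025,[0,0,0],0],
    [0.026,[0,0,0],0],
    [0.027,[0,0,0],0],
    [0.028,[0,0,0],0],
    [0.03,[0,0,0],0],
    [0.03,[0,0,0],0]
  ]
}}

```text
time: 17.55
tool_pos: [477.0, -290.8, 105.0]
ee_rot: [[-0.917, 0.398, 0.0], [0.398, 0.917, -0.0], [-0.0, -0.0, -1.0]]
wrist_force: [0.3, -0.5, -0.3]
opening: 30.0
gripper_force: 0.0
```

```bash
python3 - <<'E'
from h import *
S=np.array([499.3,-299]);u=np.array([.918,-.397]);v=np.array([.397,.918])
s=m.sense();print(s["time"],s["tool_pos"].round(1),s["wrist_force"].round(2),s["opening"])
print("tcp",(s["tool_pos"][:2]-S)@u)
for c in("scene","wrist","top"):
  im=m.get_image(c)
  for n in("refill_blue","refill_blue_foot"):
    for f in(m.place_of,m.recognise):
      print(c,n,[(round(d["p"],2),np.round(d["position"],1).tolist(),round((np.array(d["position"][:2])-S)@u,1),round((np.array(d["position"][:2])-S)@v,1)) for d in f(c,n)[:1]])
  h=cv2.cvtColor(im,cv2.COLOR_BGR2HSV);mk=cv2.inRange(h,(108,130,50),(128,255,255))
  n,l,st,ce=cv2.connectedComponentsWithStats(mk)
  for i in range(1,n):
    if st[i][4]>12: print(c,ce[i].round(1),st[i].tolist())
# predictions for upright at x=-24 
for x in(-24,-18):
  p=S+u*x; 
  for z in(4,40,84,106): print(x,z,"scene",proj("scene",[*p,z]).round(1),"wrist",proj("wrist",[*p,z]).round(1))
E
```

```text
17.55 [ 477.  -290.8  105. ] [ 0.26 -0.52 -0.31] 29.99558783294279
tcp -23.73583978839559
scene refill_blue [(0.58, [459.8, -286.5, 51.5], np.float64(-41.2), np.float64(-4.2))]
scene refill_blue [(0.72, [700.3, 433.7, 49.8], np.float64(-106.4), np.float64(752.4))]
scene refill_blue_foot [(0.85, [479.6, -290.3, 3.5], np.float64(-21.5), np.float64(0.2))]
scene refill_blue_foot [(0.75, [492.8, -279.1, 53.9], np.float64(-13.9), np.float64(15.7))]
scene [251.7 187.3] [250, 184, 4, 9, 26]
scene [255.8 203.3] [249, 200, 14, 8, 68]
scene [300.3 219. ] [297, 216, 7, 7, 29]
scene [270.4 233.2] [267, 230, 8, 7, 38]
wrist refill_blue [(0.72, [458.1, -281.7, 53.7], np.float64(-44.7), np.float64(-0.5))]
wrist refill_blue [(0.73, [465.2, -282.5, 83.1], np.float64(-37.9), np.float64(1.6))]
wrist refill_blue_foot []
wrist refill_blue_foot [(0.81, [462.6, -285.4, 85.5], np.float64(-39.1), np.float64(-2.1))]
wrist [502.5  98.5] [485, 75, 37, 48, 1556]
wrist [314.3 243.7] [279, 238, 72, 16, 812]
wrist [496.9 274.5] [482, 256, 31, 38, 1008]
wrist [314.4 314.8] [284, 279, 61, 72, 3478]
top refill_blue []
top refill_blue [(0.71, [686.0, 442.7, 43.4], np.float64(-123.1), np.float64(755.0))]
top refill_blue_foot [(0.4, [487.1, -170.1, 3.2], np.float64(-62.4), np.float64(113.5))]
top refill_blue_foot []
top [409.3 225.1] [406, 221, 8, 9, 51]
top [397.1 269.5] [394, 265, 7, 10, 51]
-24 4 scene [256.1 213.1] wrist [318.5 248.9]
-24 40 scene [255.3 203.6] wrist [319.2 268.6]
-24 84 scene [254.4 191.6] wrist [320.3 303.6]
-24 106 scene [253.9 185.4] wrist [321.1 328.5]
-18 4 scene [254.3 213.6] wrist [318.5 257.2]
-18 40 scene [253.6 204.1] wrist [319.1 278.1]
-18 84 scene [252.6 192.1] wrist [320.3 315. ]
-18 106 scene [252.1 186. ] wrist [321.1 341.2]
```

The refill now stands upright about 4 mm short of flush. I'll open wide, lower around the body, grip it softly and push it to the stop.

Request:
{"method": "drive_tool", "body": {
  "motion": [
    [0.04,[0,0,0],0],
    [0.06,[0,0,0],0],
    [0.075,[0,0,0],0],
    [0.075,[0,0,-0.01],0],
    [0.075,[0,0,-0.02],0],
    [0.075,[0,0,-0.03],0],
    [0.075,[0,0,-0.038],0],
    [0.075,[0,0,-0.042],0],
    [0.075,[0,0,-0.042],0]
  ]
}}

```text
time: 19.2
tool_pos: [476.3, -290.3, 61.8]
ee_rot: [[-0.917, 0.398, -0.002], [0.398, 0.917, 0.001], [0.002, 0.0, -1.0]]
wrist_force: [0.7, 0.1, -0.1]
opening: 75.1
gripper_force: 0.0
```

Request:
{"method": "drive_tool", "body": {
  "motion": [
    [0.06,[0,0,0],0],
    [0.05,[0,0,0],0],
    [0.044,[0,0,0],0],
    [0.041,[0,0,0],0],
    [0.039,[0,0,0],0],
    [0.037,[0,0,0],0],
    [0.035,[0,0,0],0],
    [0.033,[0,0,0],0],
    [0.033,[0,0,0],0]
  ]
}}

```text
time: 20.1
tool_pos: [477.0, -290.8, 63.1]
ee_rot: [[-0.917, 0.398, 0.0], [0.398, 0.917, -0.0], [-0.0, -0.0, -1.0]]
wrist_force: [0.3, 0.3, 0.8]
opening: 35.8
gripper_force: 30.0
```

Body gripped (36 mm). Now pushing gently toward the stop.

Request:
{"method": "drive_tool", "body": {
  "motion": [
    [0.033,[0.0009,-0.0004,0],0],
    [0.033,[0.0018,-0.0008,0],0],
    [0.033,[0.0027,-0.0012,0],0],
    [0.033,[0.0037,-0.0016,0],0],
    [0.033,[0.0037,-0.0016,0],0]
  ]
}}

```text
time: 20.6
tool_pos: [480.9, -292.5, 63.1]
ee_rot: [[-0.917, 0.398, 0.0], [0.398, 0.917, -0.0], [-0.0, -0.0, -1.0]]
wrist_force: [-1.8, -0.4, 4.5]
opening: 35.6
gripper_force: 30.0
```

Request:
{"method": "drive_tool", "body": {
  "motion": [
    [0.033,[0.0009,-0.0004,0],0],
    [0.033,[0.0018,-0.0008,0],0],
    [0.033,[0.0018,-0.0008,0],0]
  ]
}}

```text
time: 20.9
tool_pos: [482.6, -293.2, 63.1]
ee_rot: [[-0.917, 0.398, 0.0], [0.398, 0.917, -0.0], [-0.0, -0.0, -1.0]]
wrist_force: [-1.9, 0.8, 4.9]
opening: 35.5
gripper_force: 30.0
```

Request:
{"method": "drive_tool", "body": {
  "motion": [
    [0.033,[0.0009,-0.0004,0],0],
    [0.033,[0.0018,-0.0008,0],0],
    [0.033,[0.0018,-0.0008,0],0]
  ]
}}

```text
time: 21.2
tool_pos: [483.4, -293.6, 63.1]
ee_rot: [[-0.917, 0.398, -0.002], [0.398, 0.917, 0.001], [0.002, 0.0, -1.0]]
wrist_force: [-4.6, 2.0, 8.9]
opening: 35.8
gripper_force: 30.0
```

Contact with the stop at about 5 N. Releasing and checking.

Request:
{"method": "drive_tool", "body": {
  "motion": [
    [0.036,[0,0,0],0],
    [0.037,[0,0,0],0],
    [0.039,[0,0,0],0],
    [0.042,[0,0,0],0],
    [0.05,[0,0,0],0],
    [0.06,[0,0,0],0],
    [0.075,[0,0,0],0],
    [0.08,[0,0,0],0]
  ]
}}

```text
time: 22.0
tool_pos: [484.3, -294.0, 63.0]
ee_rot: [[-0.917, 0.398, 0.0], [0.398, 0.917, -0.0], [-0.0, 0.0, -1.0]]
wrist_force: [-0.2, 1.0, -0.7]
opening: 71.7
gripper_force: 0.0
```

Request:
{"method": "drive_tool", "body": {
  "motion": [
    [0.08,[0,0,0.01],0],
    [0.08,[0,0,0.03],0],
    [0.08,[0,0,0.06],0],
    [0.08,[0,0,0.1],0],
    [0.08,[0.01,0,0.13],0],
    [0.08,[0.03,-0.01,0.13],0],
    [0.08,[0.05,-0.02,0.13],0],
    [0.08,[0.05,-0.02,0.13],0],
    [0.08,[0.05,-0.02,0.13],0]
  ]
}}

```text
time: 22.9
tool_pos: [534.0, -313.8, 193.2]
ee_rot: [[-0.917, 0.398, -0.001], [0.398, 0.917, 0.0], [0.001, 0.0, -1.0]]
wrist_force: [0.1, -0.9, -0.2]
opening: 80.3
gripper_force: 0.0
```

```bash
python3 - <<'E'
from h import *
S=np.array([499.3,-299]);u=np.array([.918,-.397]);v=np.array([.397,.918])
s=m.sense();print(s["time"],s["tool_pos"].round(1),s["wrist_force"].round(2),s["opening"])
for c in("scene","wrist","top"):
  im=m.get_image(c); cv2.imwrite("pics/m_%s.png"%c,im)
  for n in("refill_blue","refill_blue_foot","stop","turntable","refill_green","refill_orange"):
      print(c,n,[(round(d["p"],2),np.round(d["position"],1).tolist(),round((np.array(d["position"][:2])-S)@u,1),round((np.array(d["position"][:2])-S)@v,1)) for d in m.place_of(c,n)[:3]])
  h=cv2.cvtColor(im,cv2.COLOR_BGR2HSV);mk=cv2.inRange(h,(108,130,40),(128,255,255))
  n,l,st,ce=cv2.connectedComponentsWithStats(mk)
  for i in range(1,n):
    if st[i][4]>12: print(c,ce[i].round(1),st[i].tolist())
  p=S+u*-19.7
  for z in(4,84,106): print(z,c,proj(c,[*p,z]).round(1))
E
```

```text
22.9 [ 534.  -313.8  193.2] [ 0.14 -0.92 -0.22] 80.27826973980079
scene refill_blue [(0.8, [462.5, -288.0, 57.1], np.float64(-38.1), np.float64(-4.5)), (0.58, [518.8, 210.8, 28.2], np.float64(-184.5), np.float64(475.7))]
scene refill_blue_foot [(0.57, [483.3, -295.3, 4.1], np.float64(-16.2), np.float64(-3.0)), (0.23, [378.2, 1.5, 0.5], np.float64(-230.5), np.float64(227.8))]
scene stop [(0.9, [497.6, -296.7, 5.0], np.float64(-2.5), np.float64(1.4)), (0.72, [482.3, -170.8, 3.6], np.float64(-66.5), np.float64(110.9)), (0.16, [568.5, 220.3, 45.7], np.float64(-142.6), np.float64(504.2))]
scene turntable [(0.95, [519.7, 208.9, -0.1], np.float64(-182.9), np.float64(474.4))]
scene refill_green [(0.74, [519.3, 215.2, 25.0], np.float64(-185.8), np.float64(480.0)), (0.7, [244.6, 328.5, 1.0], np.float64(-482.9), np.float64(474.9)), (0.65, [380.2, 488.5, -6.8], np.float64(-422.0), np.float64(675.6))]
scene refill_orange [(0.9, [560.2, 131.8, 23.7], np.float64(-115.1), np.float64(419.7)), (0.38, [772.6, 228.1, 3.4], np.float64(41.6), np.float64(592.4)), (0.36, [516.8, 214.4, 28.0], np.float64(-18
[... 1173 characters left out ...]
ble [(0.71, [466.8, -284.4, 54.6], np.float64(-35.6), np.float64(0.5)), (0.64, [516.4, 212.9, -4.4], np.float64(-187.5), np.float64(476.7)), (0.61, [384.2, 0.9, -1.3], np.float64(-224.7), np.float64(229.6))]
top refill_green [(0.93, [519.4, 208.8, 28.3], np.float64(-183.1), np.float64(474.1)), (0.92, [379.6, 488.3, -2.5], np.float64(-422.4), np.float64(675.2))]
top refill_orange [(0.71, [560.1, 136.9, 31.7], np.float64(-117.2), np.float64(424.3)), (0.67, [685.9, 428.2, 1.1], np.float64(-117.4), np.float64(741.6))]
top [409.3 225.2] [406, 221, 7, 9, 49]
top [460.  245.8] [457, 242, 7, 9, 40]
top [397.1 269.4] [394, 265, 7, 10, 50]
4 top [453.5 247.1]
84 top [460.2 245.2]
106 top [462.2 244.7]
```

```bash
python3 -c "
from bench import manip as m
print(m.job_done())"
```

```text
the job is handed in; nothing more can be done
None
```

The blue refill (the job marker's colour) stands cap up on the white square against the steel stop, by camera estimates and the roughly 5 N contact when pushed there; the other two still lie on the turntable, and the job was handed in at about 23 s with no score returned.

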